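# Load a copper bar into the resistance test jig

## Task

Take the copper bar from the wooden rack and load it in the resistance test jig: lay it on the brass rail, slide it in under the sprung steel clip so that the bar's own end lifts the clip, and ease it fully home until it rests against the end stop. Keep the gripper off the clip, do not force the bar down on the rail or ram the stop, and leave the other bars, the can and the screwdriver where they are. Leave the bar lying flat on the rail, held by the clip alone.

Things in the scene. Friction and masses are not known exactly. Their poses are not given: they have to be found in the camera images.
- copper_bar: The bar to load: bright reddish copper flat bar, 120 long (its x) x 25 wide (y) x 5 thick (z) mm, square ends, all alike whichever way round, about 0.13 kg. Origin at its centre. At the start it lies on the rack, underside 35 mm over the bench.
- aluminium_bar: Bystander: a silver aluminium bar of the same size and origin, on the rack.
- steel_bar: Bystander: a near-black steel bar of the same size and origin, on the rack.
- rack: Fixed pale wooden rack, origin under the centre of its base: 150 (x) x 220 (y) x 10 mm thick. Two ribs 8 mm wide run along y at x = -50 and +50 mm, tops 35 mm over the bench; three bars lie across them along x, at about y = -65, 0 and 65 mm in any order. Between the ribs fingertips may reach beside and below a bar, down to the base. Pegs 9 mm tall stand on the ribs half-way between bars.
- jig: Fixed test jig, origin on the bench; its +x is the way in under the clip. Dark base x -90..150, y -60..60 mm, top 15 mm over the bench. Brass rail 16 mm wide (y -8..8), top 45 mm over the bench, from x = -20 to 140 mm; the 25 mm bar lies along it, and fingers can straddle the rail where x is below 20 mm. Binding posts up to 39 mm high at y = +-45 mm, x = 40 and 100 mm.
- rail_end (a point): Middle of the near end of the brass rail, on its top: jig x = -20 mm, 45 mm over the bench.
- lead_in (a point): Middle of the lead-in, on the rail's top at jig x = 30 mm. Black guides stand on both sides of the bar's path: flared from x = 22 to 37 mm, then straight to 89 mm and 29 mm apart (y = -14.5 and 14.5 mm), about 4 mm taller than the rail.
- clip: Bright sheet steel clip, 34 mm wide, covering jig x = 24 to 111 mm, top about 66 mm over the bench. Origin on its pivot pin across the rail, at jig x = 105 mm, 59 mm over the bench. A spring shuts it with about 3 N at the nose, 4 N over the bar; wedging it up takes a push of about 10 N and sliding on under it 5 to 8 N, more if the hand also presses the bar down on the rail.
- clip_lip (a point): Middle of the free edge of the clip's turned-up lip. Shut, it stands at jig x = 24 mm, 54 mm over the bench (its underside 8 mm over the rail); with the bar under the clip it is about 5 mm higher. From here the lip slopes down to the nose at x = 45 mm, 1 mm over the rail: a bar sliding in flat on the rail meets the slope and wedges the clip up.
- stop: Fixed end stop on the rail, set anew for every job at jig x = 79 to 91 mm, its face hidden under the clip; its brass knob shows beyond the pivot. Origin at the middle of the foot of its face (24 wide, 8 mm tall, facing jig -x), on the rail's top; axes parallel to the jig's. With the bar home, the bar's centre is 60 mm before it and its tail end sticks out past the rail's near end.
- cleaner: Bystander: blue and yellow can, 52 mm across, 120 mm tall, origin under its centre.
- driver: Bystander: screwdriver 170 mm long lying on the bench along its x.
Not all that is in view belongs to the job. What is meant by the copper_bar is not blue or purple, and is the larger of those in its own colour.

How it is judged:
By the outcome, as a careful person would: the job done as asked, in the order asked, and still so for the second after the job is handed in, with the robot touching nothing.
It also fails if it takes over 56 s, if anything falls off the work surface, if the arm or the gripper's body presses on something with over 40 N, if the wrist force passes 120 N, or if a joint passes its speed limit or range.

## Robot

A 6-joint arm with a two-finger parallel gripper is mounted at the origin on the work surface. World frame = base frame: x ahead of the robot, y to its left, z up, the work surface at z = 0. Lengths are in m, angles in rad, forces in N, time in s.
With the tool pointing down it reaches from about 0.275 to 0.825 m from the base axis. Payload 4.9 kg.
Tool frame: the origin (TCP) lies at the very end of the fingers, on their centre line; the grasp point (between the pads) lies 19 mm behind it; z points along the fingers, y is the line along which they close (so a half turn about z gives the same grasp; the last joint's range is limited). The gripper opens to 85 mm and grips with 20 to 120 N. Pads are 22 mm wide; open, the fingers measure 114 mm over their backs; the gripper's body (76 mm by 85 mm) begins 54 mm behind the grasp point. The pads swing forward as they close: fully open they stand 13 mm farther back than shut.
Start: joints at [1.17, 0.326, -0.193, 1.052, 0, 1.437], TCP at [0.145, 0.531, 0.231] pointing down, gripper open.
Joint ranges: [-2.65, 2.65], [-0.97, 1.79], [-1.3, 1.35], [-1.93, 2.1], [-1.47, 1.37], [-3.14, 3.14]. Speed limits (rad/s): [2.57, 2.57, 3.14, 3.14, 3.14, 3.14].

## Interface

Orientations are given as a unit quaternion [x, y, z, w].
In Python, from plant import observe, camera, camera_params, hand_in gives the robot as it stands. The module is installed in compiled form; this text tells all that it offers.
- The arm moves only by the tool servo_tool, never from a script. Its argument "steps" is one flat list of numbers, 5 for each row, row after row: the finger opening in mm, from 0 to 85.4, then the shift along the world's x, y, z in mm, then the turn about the world's z in rad. In form: [grip, dx, dy, dz, spin, grip, dx, dy, dz, spin, ...]. A call has exactly 8 rows; each row is the pose to reach, as a shift and turn from the pose commanded when the call began; what a row does not reach only later rows make up. A row lasts 1/8 s, in which the tool goes at most 62.5 mm and 10.7 degrees, less where a joint would pass 70% of its speed; a pose out of reach is approached as far as the arm can. A call with a gripper value outside its range is refused whole. The fingers move at their own pace and stop on an object; "newtons" is the grip in N (left out, the last holds). Time passes only in rows, so rows that repeat a pose let the fingers close, or fill a call up. It gives the time, the measured TCP pose, the force, the opening and the grip force at its end, in the units of the state.
- observe(): the state, without advancing time (a new reading comes with each control period).
- camera(name): name is "scene" or "side" or "wrist"; returns the picture (420x560x3 uint8, red, green, blue); there is no depth.
- camera_params(name): a dict with "fx", "fy", "cx", "cy" (pixels), "R" (3x3) and "t" (3): a world point X has camera coordinates R X + t; the wrist camera has in their place "mount" (4x4, takes a point from camera to tool coordinates, whose origin is the TCP and whose axes are the flange's). Camera axes: x right, y down, z forward; pixel columns grow to the right and rows downward; lengths in m; the calibration is good to about 2 mm. A picture is of the moment at which its call begins: read the wrist's pose just before it. camera_params takes no time and is no camera call.
- hand_in(): hands the job in; it is judged then, once.
The state is a dict: "time_s": time; "joint_pos": joint angles; "qd": joint speeds; "joint_torque": joint torques, N m; "position": TCP position; "orientation": TCP orientation; "wrist_force": force on the tool from outside, world axes, zero at the start; "wrist_torque": the same for the moment, N m; "finger_gap": finger opening in m; "grasp_force": force on a finger pad.
Only numpy, scipy, OpenCV 4.12 (cv2) and the standard library are available. Lean on these libraries where they do the work, as an engineer would, in place of code of your own. Each camera call takes 0.05 s, during which the arm holds its last target. There are 200 camera calls.

## Working session

There is one attempt and no reset: what is moved stays moved. The work goes in short steps, Python scripts to look and compute and a tool call to move; the robot and the scene stay as the last step left them, time stands still between calls to the robot, and variables do not carry over. Pictures are saved under pics/ and viewed, at most 10 in all, crops included, and the job is handed in when it is done.

Besides the shell and the picture viewer there is one more tool, called after ">>>" as a command line: name --argument value ..., lists and objects as JSON in quotes. servo_tool: Moves the arm, as the interface text tells. Its arguments: {"type":"object","properties":{"steps":{"type":"array","items":{"type":"number"}},"newtons":{"type":"number"}},"required":["steps"]}

```bash
mkdir -p pics; python3 - <<'E'
from plant import *
import cv2,numpy as np
s=observe();print(s['time_s'],s['position'],s['orientation'])
for n in ("scene","side"):
    p=camera_params(n);print(n,p)
    cv2.imwrite(f"pics/{n}0.png",camera(n)[:,:,::-1])
print(camera_params("wrist"))
cv2.imwrite("pics/wrist0.png",camera("wrist")[:,:,::-1])
E
```

```text
0.0 [0.14477706 0.52998964 0.23050757] [ 1.33033647e-01  9.91111138e-01 -8.44444865e-04 -2.16859175e-04]
scene {'fx': 404.050384507063, 'fy': 404.050384507063, 'cx': 278.3736277642838, 'cy': 204.88586472596106, 'R': array([[ 0.05915799,  0.99824578,  0.00238638],
       [ 0.83296499, -0.04804536, -0.55123585],
       [-0.55015421,  0.03459778, -0.83434606]]), 't': array([-0.00296748, -0.43158698,  1.18339038])}
side {'fx': 420.5255083656592, 'fy': 420.5255083656592, 'cx': 281.9302167945125, 'cy': 202.98128209251448, 'R': array([[-0.98461521, -0.17472579, -0.00194389],
       [-0.10315124,  0.5901857 , -0.80065015],
       [ 0.14104149, -0.7881318 , -0.599129  ]]), 't': array([0.55326604, 0.1101192 , 0.71334272])}
{'fx': 372.2803393362262, 'fy': 372.2803393362262, 'cx': 278.1272050520801, 'cy': 206.17795040473328, 'mount': array([[-4.10883423e-04, -9.61777351e-01, -2.73832353e-01,
         7.01037389e-02],
       [ 9.99999810e-01, -5.20725352e-04,  3.28443674e-04,
        -1.95959416e-04],
       [-4.58481136e-04, -2.73832167e-01,  9.61777383e-01,
        -1.41891403e-01],
       [ 0.00000000e+00,  0.00000000e+00,  0.00000000e+00,
         1.00000000e+00]])}
```

View pics/scene0.png

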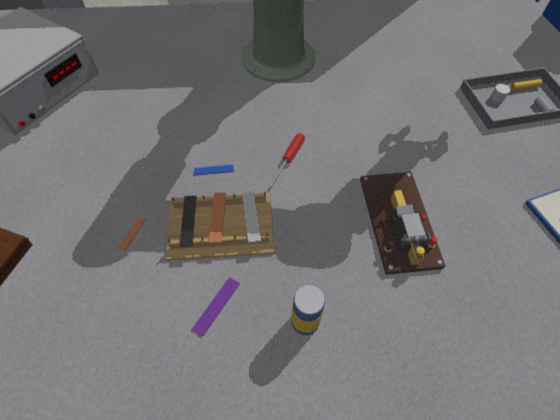

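View pics/side0.png

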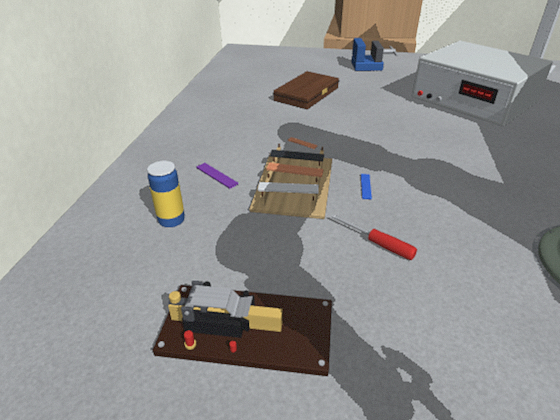

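```bash
python3 - <<'E'
import cv2,numpy as np
a=cv2.imread("pics/scene0.png");b=cv2.imread("pics/side0.png")
c=cv2.resize(a[165:275,350:450],(400,440),interpolation=cv2.INTER_CUBIC)
d=cv2.resize(a[180:270,160:280],(400,300),interpolation=cv2.INTER_CUBIC)
e=cv2.resize(b[270:380,145:345],(400,220),interpolation=cv2.INTER_CUBIC)
o=np.zeros((600,800,3),np.uint8);o[:440,:400]=c;o[:300,400:]=d;o[300:520,400:]=e
cv2.imwrite("pics/z1.png",o)
E
```

```text
(no output)
```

View pics/z1.png

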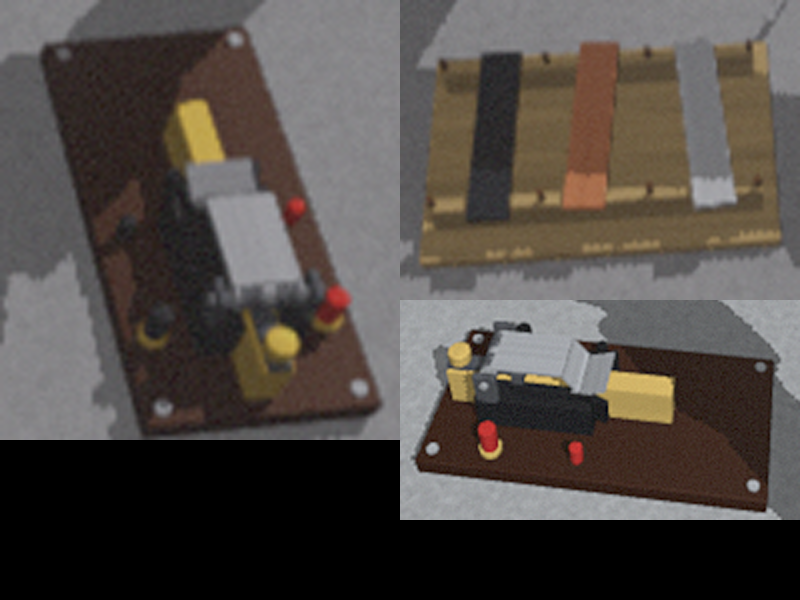

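```bash
cat > h.py <<'E'
import numpy as np
from scipy.optimize import least_squares
from plant import camera_params
def proj(n,X):
    p=camera_params(n);c=np.asarray(X)@p['R'].T+p['t']
    return np.c_[p['fx']*c[:,0]/c[:,2]+p['cx'],p['fy']*c[:,1]/c[:,2]+p['cy']]
def place(q,L):
    L=np.array(L,float)/1000;c,s=np.cos(q[2]),np.sin(q[2])
    return np.c_[q[0]+c*L[:,0]-s*L[:,1],q[1]+s*L[:,0]+c*L[:,1],L[:,2]]
def fit(obs,q0):
    f=lambda q:np.concatenate([(proj(n,place(q,[l]))-[uv]).ravel() for n,l,uv in obs])
    r=least_squares(f,q0,loss='soft_l1');return r.x,f(r.x).reshape(-1,2)
E
python3 - <<'E'
from h import *
np.set_printoptions(precision=4,suppress=True)
S=lambda x,y:(350+x/4,165+y/4)
T=lambda x,y:(145+(x-400)/2,270+(y-300)/2)
K=lambda x,y:(160+(x-400)*.3,180+y*.3)
o=[("scene",(-90,-60,15),S(44,45)),("scene",(-90,60,15),S(245,28)),("scene",(150,60,15),S(381,402)),("scene",(150,-60,15),S(142,428)),
("scene",(-20,-8,45),S(178,103)),("scene",(-20,8,45),S(207,100)),
("side",(-90,60,15),T(768,498)),("side",(-90,-60,15),T(774,359)),("side",(150,60,15),T(417,460))]
print(*fit(o,[.4,.35,0]))
o=[("scene",(-60,-12.5,40),K(583,43)),("scene",(-60,12.5,40),K(619,44)),("scene",(60,12.5,40),K(605,207)),("scene",(60,-12.5,40),K(562,206))]
print(*fit(o,[.4,-.15,0]))
E
```

```text
[0.543  0.2266 0.0443] [[-1.272  -1.06  ]
 [-0.4394 -0.9955]
 [-0.2011  0.3915]
 [ 0.3107 -0.3853]
 [-1.5443 -0.2848]
 [-1.497  -0.1522]
 [-0.5202  2.4311]
 [-0.1208  0.0659]
 [-2.4309  0.3123]]
[ 0.5644 -0.1559 -0.0675] [[-0.3954 -0.2218]
 [ 0.448  -0.4267]
 [-0.1674  0.1739]
 [ 0.1283  0.367 ]]
```

>>> servo_tool --steps '[46,30,-50,0,0.05,46,60,-105,0,0.1,46,90,-160,0,0.15,46,120,-215,0,0.2,46,150,-270,0,0.2,46,180,-320,0,0.2,46,210,-370,0,0.2,46,240,-420,0,0.2]' --newtons 40

```text
time_s: 1.15
position: [0.3857, 0.1088, 0.2314]
orientation: [0.033, 0.999, 0.0, 0.0]
wrist_force: [0.4, -0.7, 0.3]
finger_gap: 0.0462
grasp_force: 0.0
```

>>> servo_tool --steps '[46,30,-50,-5,0,46,60,-100,-15,0,46,90,-150,-25,0,46,115,-200,-30,0,46,135,-240,-30,0,46,146,-260,-30,0,46,151,-264,-30,0,46,151,-264,-30,0]'

```text
time_s: 2.15
position: [0.5357, -0.1529, 0.201]
orientation: [0.033, 0.999, 0.0, -0.0]
wrist_force: [0.9, -0.1, -0.8]
finger_gap: 0.0462
grasp_force: 0.0
```

```bash
python3 - <<'E'
from h import *
from plant import *
import cv2
from scipy.spatial.transform import Rotation as Ro
s=observe();p=camera_params("wrist");im=camera("wrist");cv2.imwrite("pics/w1.png",im[:,:,::-1])
print(s['time_s'],s['position'],Ro.from_quat(s['orientation']).as_matrix()[:2,0],s['wrist_force'])
M=np.eye(4);M[:3,:3]=Ro.from_quat(s['orientation']).as_matrix();M[:3,3]=s['position'];M=M@p['mount']
h=cv2.cvtColor(im,cv2.COLOR_RGB2HSV).astype(int)
m=((h[...,0]<12)&(h[...,1]>125)&(h[...,2]>60)).astype(np.uint8)
m=cv2.morphologyEx(m,cv2.MORPH_OPEN,np.ones((5,5)))
n,l,st,c=cv2.connectedComponentsWithStats(m)
for k in range(1,n):
    if st[k,4]<800: continue
    q=np.argwhere(l==k)[:,::-1].astype(float)
    d=np.c_[(q[:,0]-p['cx'])/p['fx'],(q[:,1]-p['cy'])/p['fy'],np.ones(len(q))]@M[:3,:3].T
    X=M[:3,3]+d*((.040-M[2,3])/d[:,2])[:,None]
    print(st[k],cv2.minAreaRect((X[:,:2]*1000).astype(np.float32)))
E
```

```text
2.15 [ 0.53572399 -0.15287649  0.20096689] [-0.99778376  0.06653527] [ 0.85672305 -0.08900075 -0.77063567]
[ 258  147   30  134 3741] ((560.9115600585938, -158.9537353515625), (24.174379348754883, 118.63835906982422), 86.53446197509766)
[  69  189   31   74 1275] ((558.4144897460938, -321.5482482910156), (14.683449745178223, 70.29940795898438), 66.13717651367188)
```

View pics/w1.png

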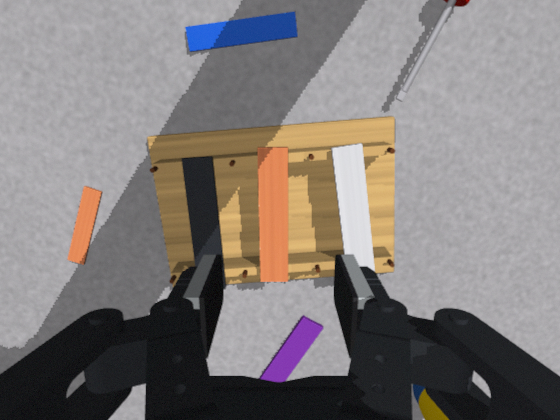

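>>> servo_tool --steps '[46,-3,-4.5,-40,0.005,46,-3,-4.5,-85,0.005,46,-3,-4.5,-125,0.005,46,-3,-4.5,-150,0.005,46,-3,-4.5,-170,0.005,46,-3,-4.5,-180,0.005,46,-3,-4.5,-183,0.005,46,-3,-4.5,-183,0.005]'

```text
time_s: 3.2
position: [0.5334, -0.1578, 0.0189]
orientation: [0.031, 1.0, -0.0, 0.0]
wrist_force: [-0.6, 0.0, -0.4]
finger_gap: 0.0457
grasp_force: 0.0
```

>>> servo_tool --steps '[20,0,0,0,0,20,0,0,0,0,20,0,0,0,0,20,0,0,0,0,20,0,0,0,0,20,0,0,2,0,20,0,0,5,0,20,0,0,10,0]'

```text
time_s: 4.2
position: [0.5326, -0.1578, 0.0282]
orientation: [0.031, 1.0, 0.0, -0.0]
wrist_force: [-0.3, 1.3, -1.5]
finger_gap: 0.0241
grasp_force: 39.2
```

>>> servo_tool --steps '[20,0,0,25,0,20,0,0,60,0,20,-10,40,72,0.02,20,-20,90,72,0.04,20,-30,140,72,0.06,20,-40,190,72,0.08,20,-50,240,72,0.106,20,-55,290,72,0.106]'

```text
time_s: 5.2
position: [0.4773, 0.1335, 0.1006]
orientation: [-0.022, 1.0, -0.0, 0.0]
wrist_force: [0.7, -0.9, -1.4]
finger_gap: 0.0243
grasp_force: 39.5
```

>>> servo_tool --steps '[20,-5,40,0,0,20,-8,70,0,0,20,-9,85,0,0,20,-9.5,90,0,0,20,-9.5,91,0,0,20,-9.5,91,0,0,20,-9.5,91,0,0,20,-9.5,91,0,0]'

```text
time_s: 6.2
position: [0.4686, 0.2226, 0.1003]
orientation: [-0.022, 1.0, -0.0, 0.0]
wrist_force: [-0.1, 0.7, -1.6]
finger_gap: 0.0241
grasp_force: 39.5
```

```bash
python3 - <<'E'
from plant import *
import cv2,numpy as np
s=observe();print(s)
np.savez("w2.npz",p=s['position'],q=s['orientation'])
w=camera("wrist")[:,:,::-1];a=camera("scene")[:,:,::-1];b=camera("side")[:,:,::-1]
for n,i in (("w2",w),("s2",a),("d2",b)): cv2.imwrite(f"pics/{n}.png",i)
o=np.zeros((600,800,3),np.uint8)
o[:300,:400]=cv2.resize(w[60:360,80:480],(400,300))
o[:480,400:]=cv2.resize(a[150:270,350:450],(400,480),interpolation=cv2.INTER_CUBIC)
o[300:600,:400]=cv2.resize(b[230:380,145:345],(400,300),interpolation=cv2.INTER_CUBIC)
cv2.imwrite("pics/z2.png",o)
E
```

```text
{'time_s': 6.2, 'joint_pos': array([ 3.01155495e-01,  3.98831355e-01, -4.55931966e-01,  7.16036014e-01,
       -1.28388945e-04,  2.57750617e-01]), 'qd': array([ 3.80162042e-03,  7.42498061e-04,  1.41039513e-03,  6.35590761e-04,
        6.03383739e-05, -3.75514786e-04]), 'joint_torque': array([-3.45445331e-02, -4.42978942e+01,  2.21413082e+01, -3.51967919e-02,
       -1.20382561e-02, -6.17253609e-04]), 'position': array([0.46863311, 0.22258644, 0.10030154]), 'orientation': array([-2.17007355e-02,  9.99764509e-01, -6.21191306e-05,  1.62606115e-05]), 'wrist_force': array([-0.10205028,  0.73861462, -1.60222808]), 'wrist_torque': array([-0.01900566,  0.05224393,  0.01330629]), 'grasp_force': 39.539555311203, 'finger_gap': 0.024134247342426557}
```

View pics/z2.png

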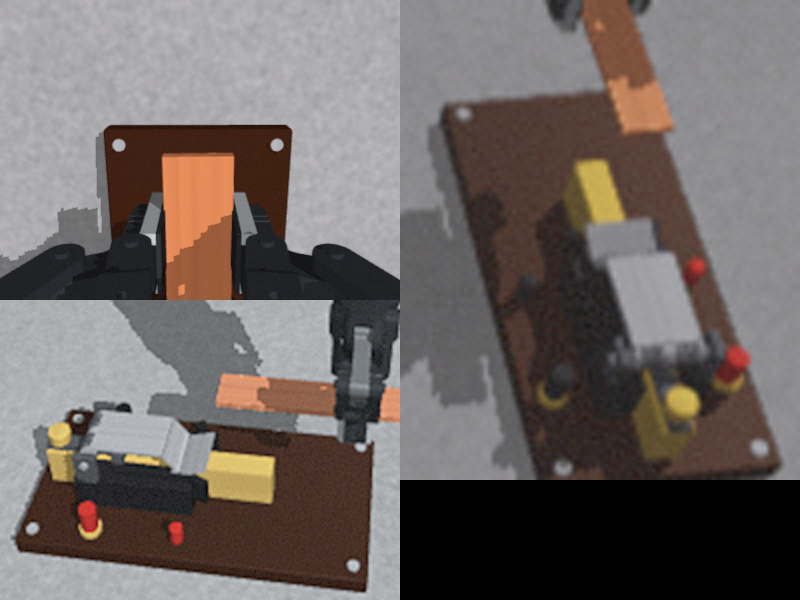

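View pics/w2.png

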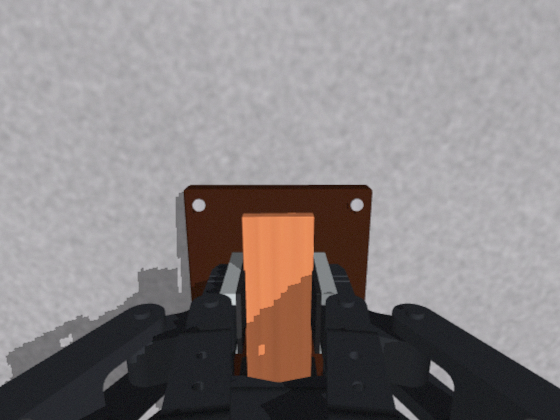

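```bash
python3 - <<'E'
from h import *
from scipy.spatial.transform import Rotation as Ro
np.set_printoptions(precision=4,suppress=True)
z=np.load("w2.npz");p=camera_params("wrist")
M=np.eye(4);M[:3,:3]=Ro.from_quat(z['q']).as_matrix();M[:3,3]=z['p'];M=M@p['mount']
def bp(u,v,h):
    d=M[:3,:3]@[(u-p['cx'])/p['fx'],(v-p['cy'])/p['fy'],1];return M[:3,3]+d*(h-M[2,3])/d[2]
for u,v,h in [(186,188,.015),(371,188,.015),(199,205,.016),(357,205,.016),(243,213,.1214),(314,213,.1214)]: print(bp(u,v,h)*1000)
S=lambda x,y:(350+(x-400)/4,150+y/4)
T=lambda x,y:(145+x/2,230+(y-300)/2)
o=[("scene",(-90,-60,15),S(444,105)),("scene",(150,60,15),S(780,465)),
("scene",(-20,-8,45),S(576,162)),("scene",(-20,8,45),S(607,160)),("scene",(24,-17,54),S(587,224)),("scene",(24,17,54),S(655,221)),
("side",(-90,60,15),T(367,577)),("side",(-90,-60,15),T(372,442)),("side",(150,60,15),T(18,543)),("side",(-20,8,45),T(274,457)),("side",(24,17,54),T(203,475)),("side",(24,-17,54),T(216,433))]
print(*fit(o,[.54,.22,0.04]))
zb=.1214
o=[("scene",(60,-12.5,zb*1e3),S(623,132)),("scene",(60,12.5,zb*1e3),S(673,128)),("side",(60,-12.5,zb*1e3),T(225,374)),("side",(60,12.5,zb*1e3),T(219,402-6))]
print(*fit(o,[.496,.22,0.04]))
E
```

```text
[453.8819 164.3225  15.    ]
[448.9111 279.997   15.    ]
[464.3116 172.4905  16.    ]
[460.0311 272.1263  16.    ]
[435.8572 209.3082 121.4   ]
[434.8238 233.3652 121.4   ]
[0.5431 0.2276 0.0481] [[-0.9442 -0.9479]
 [ 0.8163 -0.4629]
 [-0.5895  0.003 ]
 [-1.0499 -0.1375]
 [-0.9436 -0.3708]
 [-1.8831 -1.0701]
 [ 0.0051  3.4138]
 [ 0.6025 -1.1143]
 [-3.3298 -0.158 ]
 [-1.9341 10.4663]
 [ 0.3201 -0.7087]
 [-1.5234  0.8159]]
[0.4959 0.2247 0.0606] [[-0.6346 -1.4703]
 [-0.6341 -1.6862]
 [-0.6057 -0.5107]
 [-0.8266  2.7051]]
```

>>> servo_tool --steps '[20,0,0.5,-10,0.002,20,0,0.5,-20,0.002,20,0,0.5,-28,0.002,20,0,0.5,-33,0.002,20,0,0.5,-36,0.002,20,0,0.5,-37,0.002,20,0,0.5,-37,0.002,20,0,0.5,-37,0.002]'

```text
time_s: 7.35
position: [0.4687, 0.2236, 0.0635]
orientation: [-0.023, 1.0, 0.0, 0.0]
wrist_force: [-0.0, -1.2, -2.1]
finger_gap: 0.0238
grasp_force: 39.5
```

>>> servo_tool --steps '[20,0,0,-0.3,0,20,0,0,-0.5,0,20,0,0,-0.7,0,20,0,0,-0.9,0,20,0,0,-1.1,0,20,0,0,-1.3,0,20,0,0,-1.4,0,20,0,0,-1.4,0]'

```text
time_s: 8.35
position: [0.4685, 0.2235, 0.0619]
orientation: [-0.023, 1.0, -0.0, 0.0]
wrist_force: [0.2, -0.1, -1.1]
finger_gap: 0.0239
grasp_force: 39.5
```

>>> servo_tool --steps '[20,0,0,-0.1,0,20,0,0,-0.2,0,20,0,0,-0.3,0,20,0,0,-0.4,0,20,0,0,-0.5,0,20,0,0,-0.6,0,20,0,0,-0.6,0,20,0,0,-0.6,0]'

```text
time_s: 9.35
position: [0.4685, 0.2236, 0.0613]
orientation: [-0.023, 1.0, 0.0, -0.0]
wrist_force: [-0.6, 0.3, -1.5]
finger_gap: 0.0237
grasp_force: 39.5
```

>>> servo_tool --steps '[20,0,0,-0.1,0,20,0,0,-0.2,0,20,0,0,-0.3,0,20,0,0,-0.4,0,20,0,0,-0.5,0,20,0,0,-0.6,0,20,0,0,-0.6,0,20,0,0,-0.6,0]'

```text
time_s: 10.35
position: [0.4685, 0.2235, 0.0607]
orientation: [-0.023, 1.0, -0.0, -0.0]
wrist_force: [0.1, -0.3, -1.1]
finger_gap: 0.0238
grasp_force: 39.5
```

>>> servo_tool --steps '[20,0,0,-0.1,0,20,0,0,-0.2,0,20,0,0,-0.3,0,20,0,0,-0.5,0,20,0,0,-0.6,0,20,0,0,-0.8,0,20,0,0,-0.8,0,20,0,0,-0.8,0]'

```text
time_s: 11.35
position: [0.4685, 0.2235, 0.0599]
orientation: [-0.023, 1.0, -0.0, -0.0]
wrist_force: [0.6, 0.2, -2.0]
finger_gap: 0.0238
grasp_force: 39.5
```

```bash
python3 - <<'E'
from plant import *
import cv2,numpy as np
f=[]
for _ in range(3):
    b=camera("side")[:,:,::-1];s=observe();f.append(np.r_[s['wrist_force'],s['wrist_torque']])
print(np.mean(f,0).round(2),s['position'])
a=camera("scene")[:,:,::-1]
o=np.zeros((600,800,3),np.uint8)
o[:300]=cv2.resize(b[290:365,145:345],(800,300),interpolation=cv2.INTER_CUBIC)
o[300:,:500]=cv2.resize(a[160:235,350:475],(500,300),interpolation=cv2.INTER_CUBIC)
cv2.imwrite("pics/z3.png",o)
E
```

```text
[-0.1  -0.36 -1.34  0.02  0.03  0.  ] [0.46851194 0.2235453  0.05989557]
```

View pics/z3.png

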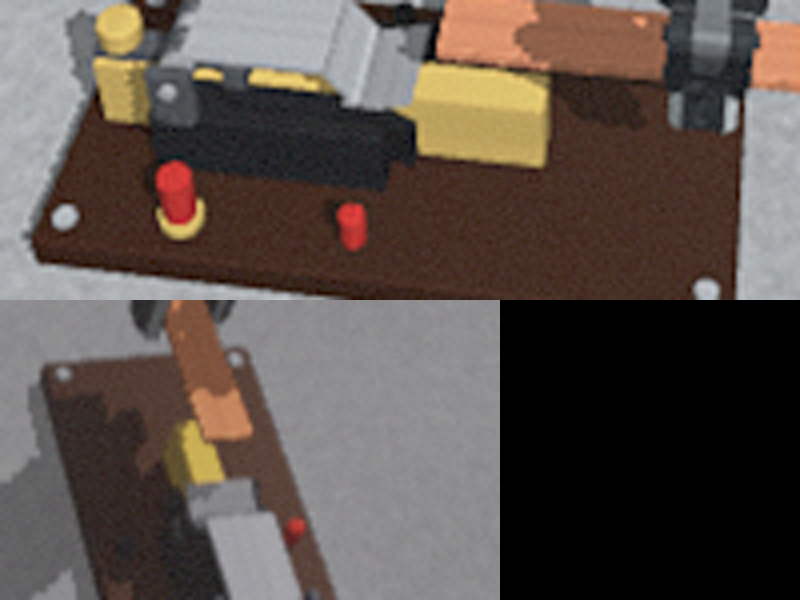

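```bash
python3 - <<'E'
from h import *
np.set_printoptions(precision=4,suppress=True)
T=lambda x,y:(145+x/4,290+y/4)
S=lambda x,y:(350+x/4,160+(y-300)/4)
# free x,y,z,yaw of bar lead end (top corners), then rail
def solve(obs,q0):
    def f(q): return np.concatenate([(proj(n,place(q[:3],[l])+[[0,0,q[3]]])-[uv]).ravel() for n,l,uv in obs])
    r=least_squares(f,q0);return r.x,r.fun.reshape(-1,2)
print(*solve([("scene",(0,-12.5,0),S(206,440)),("scene",(0,12.5,0),S(252,436)),("side",(0,-12.5,0),T(443,-2)),("side",(0,12.5,-5),T(437,58))],[.555,.226,.044,.05]))
print(*solve([("scene",(0,-8,0),S(178,422)),("scene",(0,8,0),S(207,420)),("side",(0,-8,0),T(551,72)),("side",(0,8,0),T(547,112)),],[.52,.226,.044,.045]))
s=np.array([.4685,.2235,.0599])
for z in (.06,.07,.08,.09): print(z,proj("scene",place([.555,.2274,.0455],[(0,-12.5,z*1e3),(0,12.5,z*1e3)])).ravel(),proj("side",place([.555,.2274,.0455],[(0,-12.5,z*1e3),(0,12.5,z*1e3-5)])).ravel())
print(S(206,440),S(252,436),T(443,-2),T(437,58))
E
```

```text
[0.5581 0.2301 0.1162 0.0801] [[-0.5423 -0.089 ]
 [-0.261  -0.8396]
 [-0.138  -0.7979]
 [-0.5582  1.168 ]]
[0.5222 0.2269 0.0801 0.0474] [[-0.7949 -0.9226]
 [-0.8118 -1.2564]
 [-0.698   0.7651]
 [-0.8141  0.1166]]
0.06 [396.7066 198.9747 408.5038 197.9483] [259.395  297.368  256.3403 314.0858]
0.07 [397.9124 196.2211 409.8263 195.1893] [259.1483 292.5411 256.0537 309.2924]
0.08 [399.1428 193.4114 411.1757 192.3742] [258.8965 287.6135 255.761  304.3959]
0.09 [400.3986 190.5438 412.5529 189.5012] [258.6393 282.582  255.4619 299.3931]
(401.5, 195.0) (413.0, 194.0) (255.75, 289.5) (254.25, 304.5)
```

My height target was off by a sign: the underside is TCP+16 mm, so contact comes at TCP z ≈ 29 mm. The bar is still 30 mm above the rail, and the fitted bar top of 80 mm agrees. I'll lower it further.

>>> servo_tool --steps '[20,0,0,-8,0,20,0,0,-16,0,20,0,0,-22,0,20,0,0,-26,0,20,0,0,-28,0,20,0,0,-29,0,20,0,0,-29.5,0,20,0,0,-29.5,0]'

```text
time_s: 12.55
position: [0.4686, 0.2236, 0.0305]
orientation: [-0.023, 1.0, 0.0, 0.0]
wrist_force: [0.1, 0.0, -1.7]
finger_gap: 0.0241
grasp_force: 39.5
```

>>> servo_tool --steps '[20,0,0,-0.1,0,20,0,0,-0.2,0,20,0,0,-0.3,0,20,0,0,-0.4,0,20,0,0,-0.5,0,20,0,0,-0.6,0,20,0,0,-0.7,0,20,0,0,-0.7,0]'

```text
time_s: 13.55
position: [0.4685, 0.2236, 0.0297]
orientation: [-0.023, 1.0, 0.0, 0.0]
wrist_force: [-0.0, 0.2, -1.6]
finger_gap: 0.0241
grasp_force: 39.5
```

```bash
cat > st.py <<'E'
from plant import *
import cv2,numpy as np
f=[]
for _ in range(3):
    b=camera("side");s=observe();f.append(np.r_[s['wrist_force'],s['wrist_torque']])
print(np.mean(f,0).round(3),s['position'].round(4),s['time_s'])
E
python3 st.py
```

```text
[-0.055  0.12  -0.961  0.014  0.021 -0.019] [0.4685 0.2236 0.0297] 13.7
```

>>> servo_tool --steps '[20,0,0,-0.1,0,20,0,0,-0.2,0,20,0,0,-0.3,0,20,0,0,-0.4,0,20,0,0,-0.5,0,20,0,0,-0.6,0,20,0,0,-0.6,0,20,0,0,-0.6,0]'

```text
time_s: 14.7
position: [0.4685, 0.2236, 0.0291]
orientation: [-0.023, 1.0, -0.0, -0.0]
wrist_force: [0.6, 0.0, -0.3]
finger_gap: 0.0235
grasp_force: 39.6
```

```bash
python3 st.py
```

```text
[-0.618 -0.37  -0.124 -0.037  0.093  0.001] [0.4685 0.2236 0.0291] 14.85
```

>>> servo_tool --steps '[20,2,0.1,0,0,20,4,0.2,0,0,20,6.5,0.3,0,0,20,9,0.4,0,0,20,11.5,0.5,0,0,20,13,0.6,0,0,20,14,0.65,0,0,20,14,0.65,0,0]'

```text
time_s: 15.85
position: [0.4827, 0.2242, 0.0291]
orientation: [-0.023, 1.0, 0.0, 0.0]
wrist_force: [-1.2, -0.1, 0.1]
finger_gap: 0.0242
grasp_force: 39.7
```

```bash
python3 st.py; python3 - <<'E'
from plant import *
import cv2,numpy as np
b=camera("side")[:,:,::-1];a=camera("scene")[:,:,::-1]
o=np.zeros((600,800,3),np.uint8)
o[:300]=cv2.resize(b[290:365,145:345],(800,300),interpolation=cv2.INTER_CUBIC)
o[300:,:500]=cv2.resize(a[175:235,370:470],(500,300),interpolation=cv2.INTER_CUBIC)
cv2.imwrite("pics/z4.png",o)
E
```

```text
[-0.084 -0.384  0.533 -0.053  0.03  -0.031] [0.4827 0.2242 0.0291] 16.0
```

View pics/z4.png

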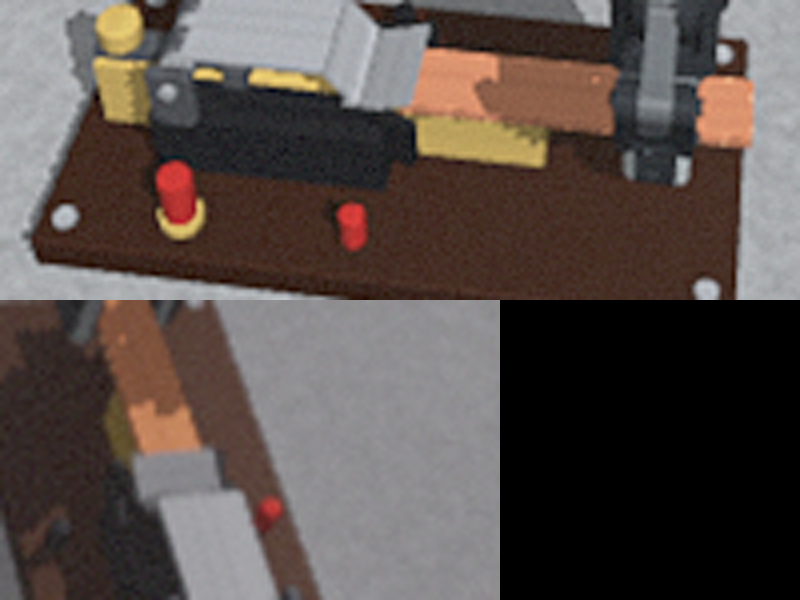

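>>> servo_tool --steps '[20,2,0.1,0.1,0,20,4,0.2,0.1,0,20,6,0.3,0.1,0,20,8,0.4,0.1,0,20,10,0.5,0.1,0,20,12,0.55,0.1,0,20,14,0.65,0.1,0,20,14,0.65,0.1,0]'

```text
time_s: 17.1
position: [0.4909, 0.2244, 0.0285]
orientation: [-0.024, 1.0, -0.0, -0.005]
wrist_force: [-14.1, 0.2, 11.2]
finger_gap: 0.0243
grasp_force: 40.7
```

```bash
python3 st.py
```

```text
[-1.3769e+01 -7.2400e-01  1.1033e+01 -1.1600e-01  2.5480e+00 -2.0000e-03] [0.4909 0.2245 0.0285] 17.25
```

>>> servo_tool --steps '[20,0,0,0.1,0,20,0,0,0.2,0,20,0,0,0.3,0,20,0,0,0.4,0,20,0,0,0.5,0,20,0,0,0.6,0,20,0,0,0.6,0,20,0,0,0.6,0]'

```text
time_s: 18.25
position: [0.491, 0.2245, 0.0289]
orientation: [-0.024, 1.0, -0.0, -0.005]
wrist_force: [-12.7, -0.6, 9.8]
finger_gap: 0.0239
grasp_force: 40.4
```

>>> servo_tool --steps '[20,0,0,0.5,0,20,0,0,1.0,0,20,0,0,1.5,0,20,0,0,2,0,20,1,0,2,0,20,2,0.1,2,0,20,3,0.1,2,0,20,3,0.1,2,0]'

```text
time_s: 19.25
position: [0.495, 0.2244, 0.0301]
orientation: [-0.023, 1.0, -0.0, -0.004]
wrist_force: [-8.2, -0.5, -0.1]
finger_gap: 0.024
grasp_force: 39.6
```

>>> servo_tool --steps '[20,2,0.1,0,0,20,4,0.2,0,0,20,6,0.3,0,0,20,8,0.4,0,0,20,10,0.5,0,0,20,12,0.55,0,0,20,14,0.65,0,0,20,14,0.65,0,0]'

```text
time_s: 20.25
position: [0.5111, 0.2252, 0.0306]
orientation: [-0.023, 1.0, -0.0, -0.002]
wrist_force: [-6.0, 0.2, -2.5]
finger_gap: 0.0237
grasp_force: 39.5
```

>>> servo_tool --steps '[20,2,0.1,-0.2,0,20,4,0.2,-0.4,0,20,6,0.3,-0.4,0,20,8,0.4,-0.4,0,20,10,0.5,-0.4,0,20,12,0.55,-0.4,0,20,14,0.65,-0.4,0,20,14,0.65,-0.4,0]'

```text
time_s: 21.25
position: [0.5278, 0.2262, 0.0313]
orientation: [-0.023, 1.0, -0.0, 0.0]
wrist_force: [-2.8, -0.1, -4.7]
finger_gap: 0.0238
grasp_force: 39.3
```

>>> servo_tool --steps '[20,0,0,-0.4,0,20,0,0,-0.8,0,20,0,0,-1.2,0,20,0,0,-1.6,0,20,1,0,-1.6,0,20,2,0.1,-1.6,0,20,3,0.1,-1.6,0,20,4,0.2,-1.6,0]'

```text
time_s: 22.25
position: [0.531, 0.2264, 0.0296]
orientation: [-0.023, 1.0, -0.0, -0.0]
wrist_force: [-5.3, -1.1, -2.8]
finger_gap: 0.0242
grasp_force: 39.5
```

>>> servo_tool --steps '[20,1,0,-0.2,0,20,2,0.1,-0.2,0,20,3,0.1,-0.2,0,20,4,0.2,-0.2,0,20,5,0.2,-0.2,0,20,5,0.2,-0.2,0,20,5,0.2,-0.2,0,20,5,0.2,-0.2,0]'

```text
time_s: 23.25
position: [0.5368, 0.2267, 0.0297]
orientation: [-0.023, 1.0, 0.0, 0.0]
wrist_force: [-3.9, -0.0, -3.1]
finger_gap: 0.0238
grasp_force: 39.5
```

>>> servo_tool --steps '[20,1,0,-0.2,0,20,2,0.1,-0.2,0,20,3,0.1,-0.2,0,20,4,0.2,-0.2,0,20,4,0.2,-0.2,0,20,4,0.2,-0.2,0,20,4,0.2,-0.2,0,20,4,0.2,-0.2,0]'

```text
time_s: 24.25
position: [0.5371, 0.2267, 0.0292]
orientation: [-0.023, 1.0, -0.0, -0.003]
wrist_force: [-13.0, -0.1, 5.2]
finger_gap: 0.0239
grasp_force: 40.2
```

>>> servo_tool --steps '[20,-0.5,0,0,0,20,-1,0,0,0,20,-1.5,0,0,0,20,-2,0,0,0,20,-2.5,0,0,0,20,-3,0,0,0,20,-3,0,0,0,20,-3,0,0,0]'

```text
time_s: 25.25
position: [0.5371, 0.2267, 0.0293]
orientation: [-0.023, 1.0, -0.0, -0.0]
wrist_force: [-4.7, -1.0, -2.2]
finger_gap: 0.0238
grasp_force: 39.5
```

Home and almost unloaded. Next I'll open the fingers and rise straight up.

>>> servo_tool --steps '[30,0,0,0,0,46,0,0,0,0,46,0,0,0,0,46,0,0,0,0,46,0,0,0,0,46,0,0,5,0,46,0,0,15,0,46,0,0,30,0]'

```text
time_s: 26.25
position: [0.5374, 0.2268, 0.0601]
orientation: [-0.023, 1.0, -0.0, -0.0]
wrist_force: [0.2, 0.1, 0.2]
finger_gap: 0.0462
grasp_force: 0.0
```

>>> servo_tool --steps '[46,0,0,30,0,46,0,0,70,0,46,0,0,100,0,46,-20,0,120,0,46,-50,0,120,0,46,-80,0,120,0,46,-90,0,120,0,46,-90,0,120,0]'

```text
time_s: 27.25
position: [0.4479, 0.2271, 0.1802]
orientation: [-0.023, 1.0, 0.0, 0.001]
wrist_force: [-0.3, 0.2, -0.7]
finger_gap: 0.0458
grasp_force: 0.0
```

```bash
python3 - <<'E'
from plant import *
import cv2,numpy as np
b=camera("side")[:,:,::-1];a=camera("scene")[:,:,::-1];w=camera("wrist")[:,:,::-1]
o=np.zeros((600,800,3),np.uint8)
o[:300]=cv2.resize(b[290:365,145:345],(800,300),interpolation=cv2.INTER_CUBIC)
o[300:,:400]=cv2.resize(a[175:250,370:470],(400,300),interpolation=cv2.INTER_CUBIC)
o[300:,400:]=cv2.resize(w,(400,300))
cv2.imwrite("pics/z5.png",o);print(observe()['time_s'])
E
```

```text
27.4
```

View pics/z5.png

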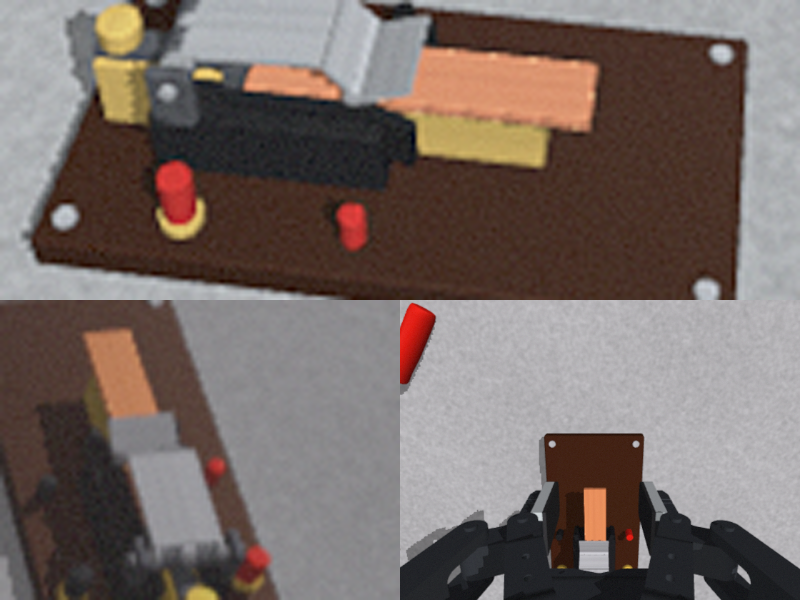

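The bar lies flat under the clip, and its end at pixel (247,78) meets the dark stop at (235,75). The gripper is clear of everything, so I'm handing in.

```bash
python3 -c "
from plant import *
print(hand_in())"
```

```text
the job is handed in; nothing more can be done
None
```

The copper bar is loaded in the jig and handed in at about 27 s: it lies flat on the rail under the clip, home against the end stop, with the gripper clear. One thing to note is that the hand pressed the bar on the rail with about 11 N while wedging the clip up, before I eased it off.

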